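# Index the stain carousel to the blue-capped jar

### The job

Take the red-headed index pin out of its black stand and set it in the steel funnel at the front of the stain carousel, so that it rests on the turntable; then turn the turntable by gently pushing one of the finger posts on its rim until the blue-capped jar has come round to the front and the pin drops fully into the slot and locks it. Push gently, stop as soon as the lock bites, leave the pin in and let go, and do not disturb the slide box, oil bottle or counter.

Things in the scene. Friction and masses are not known exactly. Their poses are not given: they have to be found in the camera images.
- carousel: Fixed grey base of the stain carousel, 236 mm across, 30 mm high; origin at the centre of its underside on the bench, on the turning axis; its -x axis points to its front. There a 30 x 34 mm aluminium tower, 88 mm high with a yellow mark on top, stands 150 mm from the axis; a bridge, 73 to 83 mm high, runs inward from it to the pin guide.
- axis (a point): Turning axis at the top of the white turntable, 44 mm above the bench. Turntable 12 mm thick, radius about 120 mm; turns both ways without end, stays where left. One radial slot, 15 mm wide, cuts through it from 68 mm radius to the rim, roughly outward of the blue-capped jar: under the funnel it lets the pin drop 14 mm and lock it (a few mm of play). A 30 mm tall spindle and five jars stand on it.
- orange_post (a point): Centre of the top of the orange finger post, 68 mm above the bench, 115 mm from the axis. Six posts, 60 degrees apart, the rest dark; 12 mm across, 24 mm tall, on a rim ring clamped to the turntable: they turn with it, at an offset from the slot unknown by some 12 degrees. 3 N on a post turns it. Never press on the carousel with over 20 N; the lock is stiff: go at 20 to 30 mm/s, stop on force.
- blue_cap (a point): Centre of the top of the wanted jar's blue cap (28 mm across), 94 mm above the bench, 47 mm from the axis. Jars are 36 mm across, 50 mm tall; the other four, 72 degrees apart, have white caps. This jar stands loosely: its direction from the axis shows the slot's only to about 12 degrees either way, so the lock must be found by feel.
- guide (a point): Centre of the mouth of the steel funnel of the pin guide, 84 mm above the bench, 85 mm from the axis at the front. Axes as the carousel's. Mouth 27 mm across, narrowing over 10 mm to a straight bore 14 mm across and 26 mm long whose lower end is 4 mm above the turntable; outside 38 mm across.
- pin: Steel index pin with a red cylindrical head. Origin at the centre of its lower tip, z up along the pin. Shank 12 mm across and 58 mm long with a chamfered tip, head 24 mm across and 26 mm tall on top of it (84 mm in all); 80 g. Starts upright in its stand, tip 5 mm above the bench. In the guide it stands with its tip 44 mm above the bench on the turntable, and 30 mm when it has dropped home.
- pin_stand: Fixed black block, 60 x 60 x 30 mm, with a 17 mm hole, 25 mm deep, in its top where the pin starts. Origin at the centre of its underside.
- slide_box: Blue slide box, 85 x 100 x 34 mm, bystander. Origin at the centre of its underside.
- oil_bottle: Small amber oil bottle, 40 mm across, 75 mm tall, bystander. Origin at the centre of its underside.
- counter: Grey cell counter with white keys, 75 x 100 x 36 mm, bystander. Origin at the centre of its underside.

How it is judged (in metres and radians):
On the way, in this order (a step that is already met when the one before it is completed fails the run):
1. the pin stands upright in the guide on the turntable, not yet dropped, and is let go (horizontal distance between pin and guide below 0.006 m and height (world z) of pin between 0.04 and 0.05 m and angle between pin's own z axis and vertical below 0.2 rad and contact force between the fingers and pin below 0.1 N), for 0.2 s.
2. the turntable is pushed round until the pin drops into the slot (horizontal distance between pin and guide below 0.007 m and height (world z) of pin below 0.034 m), for 0.2 s.
At the end, for the whole second after the job is handed in: The pin stands upright (within 0.2 rad) and at rest in the guide (its tip within 7 mm of the guide's axis), dropped home into the slot (tip 25 to 34 mm above the bench), and the blue-capped jar is at the front (at least 40 mm towards the front from the axis) (all of step 2 and height (world z) of pin above 0.025 m and angle between pin's own z axis and vertical below 0.2 rad and x of blue_cap in the frame of carousel below -0.04 m and linear speed of pin below 0.02 m/s); the robot touches nothing.
It fails at once if the fingers press on the carousel with more than 20 N (contact force between the fingers and carousel above 20 N).
It fails at once if the arm presses on the carousel with more than 20 N (contact force between the arm and carousel above 20 N).
It fails at once if the slide box, oil bottle or counter is moved by more than 15 mm (distance of any of slide_box, oil_bottle, counter from where it was at the start of the episode above 0.015 m).
It also fails if it takes over 72 s, if anything falls off the work surface, if the arm or the gripper's body presses on something with over 40 N, if the wrist force passes 120 N, or if a joint passes its speed limit or range.

### The arm

A 6-joint arm with a two-finger parallel gripper is mounted at the origin on the work surface. World frame = base frame: x ahead of the robot, y to its left, z up, the work surface at z = 0. Lengths are in mm, angles in rad, forces in N, time in s.
With the tool pointing down it reaches from about 350 to 875 mm from the base axis. Payload 4.2 kg.
Tool frame: the origin (TCP) lies at the very end of the fingers, on their centre line; the grasp point (between the pads) lies arm.grip_depth behind it (arm.grip_depth is the distance from the TCP to the grasp point, in mm); z points along the fingers, y is the direction in which the jaws open and shut (so a half turn about z gives the same grasp; the last joint's range is limited). The gripper opens to 85 mm and grips with 20 to 120 N. Pads are 22 mm wide; open, the fingers measure 114 mm over their backs; the gripper's body (76 mm by 85 mm) begins 54 mm behind the grasp point. The pads swing forward as they close: fully open they stand 13 mm farther back than shut.
Start: joints at [-1.087, 0.385, 0.008, 0, -1.194, -0.259], TCP at [139.337, -609.249, 231.312] pointing down, gripper open.
Joint ranges: [-3.14, 3.14], [-1.21, 2.06], [-1.07, 1.41], [-3.16, 2.05], [-2.99, -0.16], [-3.1, 3.1]. Speed limits (rad/s): [2.79, 2.79, 3.14, 3.14, 3.14, 3.14].

### API

Orientations are given as a unit quaternion [x, y, z, w].
In Python, from bench import arm, optics, workorder gives the robot as it stands. The module is installed in compiled form; this text tells all that it offers.
- The arm moves only by the tool play_rows, never from a script. Its arguments are lists of equal length, an entry for each row: "travel": the shift along the tool's x, y, z in m, a list of three; "rotation": the turn, a rotation vector about the tool's x, y, z in rad, a list of three; "grip": the opening, from 0 (shut) to 1 (fully open). In form: {"travel": [[x, y, z], ...], "rotation": [[rx, ry, rz], ...], "grip": [grip, ...]}. A call has 1 to 12 rows; each row shifts and turns the commanded pose from where the row before left it, along the tool's axes as they then stand; what a row does not reach is not made up. A row lasts 1/12 s, in which the tool goes at most 41.7 mm and 7.16 degrees, less where a joint would pass 70% of its speed; a pose out of reach is approached as far as the arm can. A call is refused whole if a number of a shift passes 0.0417 or a number of a turn 0.125, either way. A call with a gripper value outside its range is refused whole. The fingers move at their own pace and stop on an object; the grip force is fixed at half the most. Time passes only in rows, so rows that do not move let the fingers close. It gives the time, the measured TCP pose, the force and the opening at its end, in the units of the state.
- arm.read_state(): the state, without advancing time (a new reading comes with each control period).
- optics.get_image(name): name is "side" or "top" or "wrist"; returns a dict with "image" (384x512x3 uint8, blue, green, red), "depth" (384x512 float32, mm along the optical axis (not along the pixel's ray), 0 where there is no reading), "camera_matrix" (3x3 intrinsics, pixels), "R" (3x3) and "t" (3): a world point X has camera coordinates R X + t; the wrist camera has in their place "hand_eye" (4x4, takes a point from camera to tool coordinates, whose origin is the TCP and whose axes are the flange's). Camera axes: x right, y down, z forward; pixel columns grow to the right and rows downward; lengths in mm; the calibration is good to about 2 mm. A picture is of the moment at which its call begins: read the wrist's pose just before it.
- workorder.job_done(): hands the job in, once; it reports no verdict.
The state is a dict: "clock": time; "joints": joint angles; "joint_vel": joint speeds; "joint_efforts": joint torques, N m; "position": TCP position; "ee_rot": TCP orientation; "contact_force": force on the tool from outside, world axes, zero at the start; "wrist_torque": the same for the moment, N m; "gripper_width": finger opening in mm.
Only numpy, scipy, OpenCV 4.12 (cv2) and the standard library are available. Lean on these libraries where they do the work, as an engineer would, in place of code of your own. Each camera call takes 0.05 s, during which the arm holds its last target. There are 200 camera calls.

## Working session

There is one attempt and no reset: what is moved stays moved. The work goes in short steps, Python scripts to look and compute and a tool call to move; the robot and the scene stay as the last step left them, time stands still between calls to the robot, and variables do not carry over. Pictures are saved under pics/ and viewed, about 8 in all and at most 12, crops included, and the job is handed in when it is done.

Besides the shell and the picture viewer there is one more tool, called after "Call:" by a JSON object that holds its "method" and its "body", one argument or row to a line. play_rows: Moves the arm, as the interface text tells. Its arguments: {"type":"object","properties":{"travel":{"type":"array","items":{"type":"array","items":{"type":"number"}}},"rotation":{"type":"array","items":{"type":"array","items":{"type":"number"}}},"grip":{"type":"array","items":{"type":"number"}}},"required":["travel","rotation","grip"]}

```bash
mkdir -p pics; python3 - <<'E'
from bench import arm, optics
import cv2, numpy as np, pickle
s=arm.read_state(); print(s, arm.grip_depth)
d={}
for n in("top","side"):
    d[n]=optics.get_image(n); cv2.imwrite(f"pics/{n}0.png",d[n]["image"]); print(n,d[n]["camera_matrix"],d[n]["R"],d[n]["t"])
pickle.dump(d,open("d.pkl","wb"))
E
```

```text
{'clock': 0.0, 'joints': array([-1.08740279e+00,  3.85539820e-01,  6.59161760e-03, -4.76731792e-04,
       -1.19399361e+00, -2.58585973e-01]), 'joint_vel': array([-0.00037756,  0.000636  , -0.00199564, -0.00126562, -0.00113588,
        0.00170209]), 'joint_efforts': array([-2.95223754e-04, -3.92291415e+01,  1.88396251e+01,  4.18623805e+00,
       -4.79379989e-03, -8.59410420e-06]), 'position': array([ 139.19199413, -608.69181227,  230.22160402]), 'ee_rot': array([-1.12079778e-01,  9.93698608e-01,  1.08008505e-03, -1.82433745e-04]), 'contact_force': array([ 0.65583623, -0.38223146, -0.41074097]), 'wrist_torque': array([-0.0019647 ,  0.03152416,  0.01548829]), 'gripper_width': 85.71414393190025} 18.700000000000003
top [[353.10583683   0.         255.91265369]
 [  0.         353.10583683 194.11640847]
 [  0.           0.           1.        ]] [[ 0.01360162 -0.99958444 -0.02541535]
 [-0.99843878 -0.01220011 -0.0545084 ]
 [ 0.05417568  0.02611707 -0.99818981]] [  6.69084261 557.18361902 888.1796188 ]
side [[486.11798147   0.         263.15883422]
 [  0.         486.11798147 186.08641516]
 [  0.           0.           1.        ]] [[-0.68725086 -0.7264135  -0.0031111 ]
 [-0.35187356  0.33664393 -0.8734162 ]
 [ 0.63550866 -0.59916132 -0.48696453]] [364.95973708 293.24050386 809.04494071]
```

View pics/top0.png

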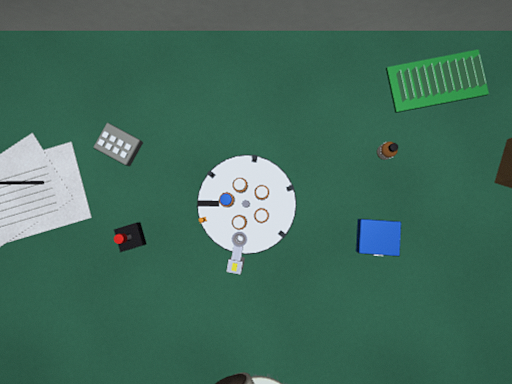

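View pics/side0.png

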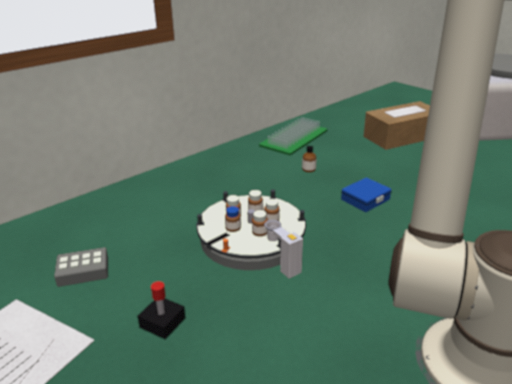

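Top view: pin head (119,239), stand (130,237), blue cap (227,200), slot as a dark line near (208,203), orange post (203,220), guide (239,239), yellow mark (235,267), spindle (246,204). The side view agrees.

```bash
cat > h.py <<'E'
import numpy as np, cv2
def ray(d,u,v,z):
    K,R,t=d["camera_matrix"],d["R"],d["t"]
    r=R.T@np.linalg.solve(K,[u,v,1]); c=-R.T@t
    return c+r*(z-c[2])/r[2]
def blobs(img,lo,hi,mina=8,roi=None):
    m=cv2.inRange(cv2.cvtColor(img,cv2.COLOR_BGR2HSV),np.array(lo),np.array(hi))
    if roi: k=np.zeros_like(m);x0,y0,x1,y1=roi;k[y0:y1,x0:x1]=1;m=m*k
    n,_,st,c=cv2.connectedComponentsWithStats(m)
    return [(st[i,4],c[i].round(1),st[i,:4]) for i in np.argsort(-st[:,4]) if i and st[i,4]>=mina][:4]
E
python3 - <<'E'
import pickle
from h import *
D=pickle.load(open("d.pkl","rb")); d=D["top"]; im=d["image"]
P={}
for n,lo,hi,z,roi in [("red",(0,150,80),(6,255,255),89,(90,210,160,270)),("blue",(105,150,60),(125,255,255),94,(190,150,300,260)),
  ("orange",(7,150,120),(20,255,255),68,(190,205,215,235)),("yellow",(22,120,120),(35,255,255),88,(215,250,250,285)),
  ("slot",(0,0,0),(180,255,60),44,(195,195,222,212)),("table",(0,0,150),(180,60,255),44,(190,145,305,262)),("spindle",(0,0,80),(180,90,170),74,(240,197,252,211)),("guide",(0,0,60),(180,90,200),84,(228,229,251,249))]:
    b=blobs(im,lo,hi,4,roi)[:2]
    for a,c,s in b: print(n,a,c,s,ray(d,*c,z).round(1))
    if b:P[n]=ray(d,*b[0][1],z)
m=cv2.inRange(cv2.cvtColor(im,cv2.COLOR_BGR2HSV),(0,0,150),(180,60,255)); m[:145]=0;m[262:]=0;m[:,:190]=0;m[:,305:]=0
c,_=max(((c,cv2.contourArea(c)) for c in cv2.findContours(m,0,2)[0]),key=lambda x:x[1])
(x,y),r=cv2.minEnclosingCircle(c); print("tt circle",x,y,r,ray(d,x,y,44))
s=D["side"]
for n,lo,hi,roi in[("red",(0,150,80),(6,255,255),(140,270,180,310)),("blue",(105,150,60),(125,255,255),(220,200,250,230)),("yellow",(22,120,120),(35,255,255),(280,220,305,250)),("orange",(5,150,120),(20,255,255),(215,230,235,255))]:
  for a,c,st in blobs(s["image"],lo,hi,3,roi)[:1]:
    print("side",n,a,c,st,[ray(s,*c,z).round(1) for z in ({"red":76,"blue":90,"yellow":88,"orange":60}[n],)])
v=cv2.resize(im[140:285,185:310],None,fx=4,fy=4,interpolation=cv2.INTER_CUBIC)
cv2.imwrite("pics/crop.png",v)
E
```

```text
red 85 [118.6 238.3] [114 234  10  10] [444.8 334.2  89. ]
blue 94 [225.5 199. ] [221 194  10  11] [540.5  82.8  94. ]
orange 26 [201.7 219.4] [199 217   7   6] [491.6 142.3  68. ]
yellow 29 [234.1 266.5] [232 263   5   8] [383.6  60.5  88. ]
slot 105 [207.2 203. ] [197 201  22   6] [531.9 133.8  44. ]
table 6870 [247.1 204.4] [198 155  98 107] [529.7  34.6  44. ]
table 37 [239.4 238.5] [236 235   7   8] [445.5  52.3  44. ]
spindle 40 [245.7 203.4] [242 200   8   7] [531.3  36.5  74. ]
guide 164 [238.9 239.2] [232 232  15  17] [446.7  50.6  84. ]
guide 7 [239. 229.] [236 229   7   1] [470.6  50.8  84. ]
tt circle 245.188232421875 209.3250274658203 54.45869064331055 [517.5008641   39.15182626  44.        ]
side red 203 [157.6 290.4] [151 282  13  19] [array([445.4, 335.9,  76. ])]
side blue 83 [232.2 211.1] [227 207  11   9] [array([537.7,  85.8,  90. ])]
side yellow 16 [291.5 236.5] [289 235   6   4] [array([384.8,  59.8,  88. ])]
side orange 41 [225.  245.5] [222 239   6  13] [array([483.9, 152. ,  60. ])]
```

View pics/crop.png

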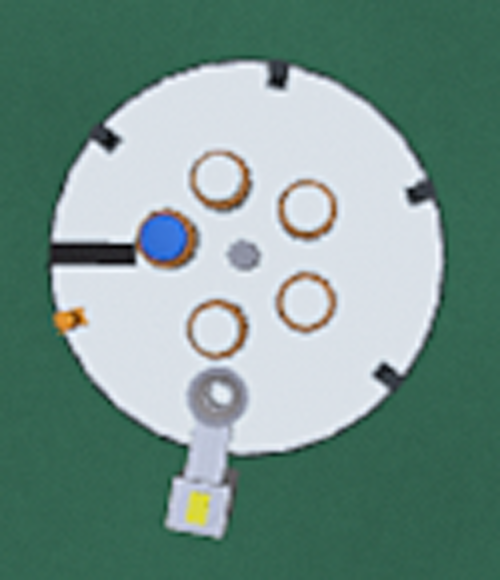

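Crop: the slot runs left from the axis (world angle ≈ 90°), and the guide and tower sit at about 170°. The orange post is at about 110° and dark posts at about 50, −10, −70 and −130°. The axis is near (531, 35.5), with the guide 85.6 mm and tower 149 mm from it, both matching the spec. The table has to turn about +81° CCW, and I'll push the post at −70°.

```bash
cat >> h.py <<'E'
from scipy.spatial.transform import Rotation as Ro
def step(target,n,start=None,q=None):
    from bench import arm
    s=arm.read_state(); p=np.array(start if start is not None else s["position"]); R=Ro.from_quat(s["ee_rot"] if q is None else q)
    v=R.inv().apply(np.array(target)-p)/1000/n
    print(n,"rows of",v.round(4),"norm",np.linalg.norm(v).round(4))
E
python3 - <<'E'
from h import *
step((420,-100,231),15); step((445,335,150),12,(420,-100,231)); 
E
```

```text
15 rows of [-0.0258  0.0289  0.    ] norm 0.0387
12 rows of [-0.0101  0.0349  0.0068] norm 0.0369
```

Call:
{"method": "play_rows", "body": {
  "travel": [
    [-0.0258, 0.0289, 0],
    [-0.0258, 0.0289, 0],
    [-0.0258, 0.0289, 0],
    [-0.0258, 0.0289, 0],
    [-0.0258, 0.0289, 0],
    [-0.0258, 0.0289, 0],
    [-0.0258, 0.0289, 0],
    [-0.0258, 0.0289, 0],
    [-0.0258, 0.0289, 0],
    [-0.0258, 0.0289, 0],
    [-0.0258, 0.0289, 0],
    [-0.0258, 0.0289, 0]
  ],
  "rotation": [
    [0, 0, 0],
    [0, 0, 0],
    [0, 0, 0],
    [0, 0, 0],
    [0, 0, 0],
    [0, 0, 0],
    [0, 0, 0],
    [0, 0, 0],
    [0, 0, 0],
    [0, 0, 0],
    [0, 0, 0],
    [0, 0, 0]
  ],
  "grip": [0.8, 0.8, 0.8, 0.8, 0.8, 0.8, 0.8, 0.8, 0.8, 0.8, 0.8, 0.8]
}}

```text
clock: 1.1
position: [364.0, -200.3, 231.3]
ee_rot: [-0.112, 0.994, 0.0, 0.0]
contact_force: [0.4, -0.6, 0.2]
gripper_width: 68.2
```

Call:
{"method": "play_rows", "body": {
  "travel": [
    [-0.0258, 0.0289, 0],
    [-0.0258, 0.0289, 0],
    [-0.0258, 0.0289, 0],
    [-0.0101, 0.0349, 0.0055],
    [-0.0101, 0.0349, 0.0055],
    [-0.0101, 0.0349, 0.0055],
    [-0.0101, 0.0349, 0.0055],
    [-0.0101, 0.0349, 0.0055],
    [-0.0101, 0.0349, 0.0055],
    [-0.0101, 0.0349, 0.0055],
    [-0.0101, 0.0349, 0.0055],
    [-0.0101, 0.0349, 0.0055]
  ],
  "rotation": [
    [0, 0, 0],
    [0, 0, 0],
    [0, 0, 0],
    [0, 0, 0],
    [0, 0, 0],
    [0, 0, 0],
    [0, 0, 0],
    [0, 0, 0],
    [0, 0, 0],
    [0, 0, 0],
    [0, 0, 0],
    [0, 0, 0]
  ],
  "grip": [0.8, 0.8, 0.8, 0.8, 0.8, 0.8, 0.8, 0.8, 0.8, 0.8, 0.8, 0.8]
}}

```text
clock: 2.1
position: [438.0, 227.8, 181.3]
ee_rot: [-0.112, 0.994, -0.0, -0.0]
contact_force: [1.4, -0.9, -0.4]
gripper_width: 68.2
```

Call:
{"method": "play_rows", "body": {
  "travel": [
    [-0.0101, 0.0349, 0.0055],
    [-0.0101, 0.0349, 0.0055],
    [-0.0101, 0.0349, 0.0055],
    [0, 0, 0],
    [0, 0, 0]
  ],
  "rotation": [
    [0, 0, 0],
    [0, 0, 0],
    [0, 0, 0],
    [0, 0, 0],
    [0, 0, 0]
  ],
  "grip": [0.8, 0.8, 0.8, 0.8, 0.8]
}}

```text
clock: 2.52
position: [444.1, 336.1, 163.9]
ee_rot: [-0.113, 0.994, -0.001, -0.001]
contact_force: [-0.6, 0.1, 1.1]
gripper_width: 68.2
```

```bash
python3 - <<'E'
from h import *
from bench import arm,optics
s=arm.read_state(); print(s["position"],s["ee_rot"],s["contact_force"],s["gripper_width"],s["clock"])
w=optics.get_image("wrist"); H=w["hand_eye"]
for a,c,st in blobs(w["image"],(0,150,60),(6,255,255),50)[:2]:
    r=H[:3,:3]@np.linalg.solve(w["camera_matrix"],[*c,1]); R=Ro.from_quat(s["ee_rot"]).as_matrix()
    o=s["position"]+R@H[:3,3]; r=R@r; print(a,c,st,o+r*(89-o[2])/r[2])
cv2.imwrite("pics/w1.png",w["image"])
step((445,335,63),3)
E
```

```text
[444.12877806 336.12547309 163.85326799] [-1.13236291e-01  9.93567193e-01 -8.87157683e-04 -9.94654794e-04] [-0.62775391  0.0883582   1.12250586] 68.20862154952546 2.5167
687 [255.8 201.3] [242 185  28  33] [441.34393333 335.6503092   89.        ]
3 rows of [-0.0003  0.      0.0338] norm 0.0338
```

View pics/w1.png

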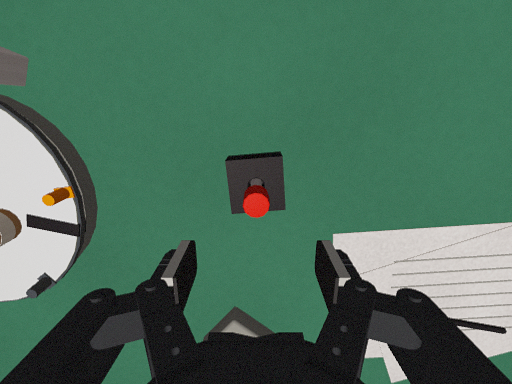

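Wrist view: the pin head top is at (256,204), centred between the fingers, with the stand behind it. That fits (443–445, 335.5), so I'll descend and grip.

Call:
{"method": "play_rows", "body": {
  "travel": [
    [0, 0, 0.025],
    [0, 0, 0.025],
    [0, 0, 0.025],
    [0, 0, 0.016],
    [0, 0, 0.01],
    [0, 0, 0],
    [0, 0, 0],
    [0, 0, 0],
    [0, 0, 0],
    [0, 0, 0],
    [0, 0, 0],
    [0, 0, 0]
  ],
  "rotation": [
    [0, 0, 0],
    [0, 0, 0],
    [0, 0, 0],
    [0, 0, 0],
    [0, 0, 0],
    [0, 0, 0],
    [0, 0, 0],
    [0, 0, 0],
    [0, 0, 0],
    [0, 0, 0],
    [0, 0, 0],
    [0, 0, 0]
  ],
  "grip": [0.8, 0.8, 0.8, 0.8, 0.8, 0.8, 0, 0, 0, 0, 0, 0]
}}

```text
clock: 3.57
position: [445.5, 335.7, 65.8]
ee_rot: [-0.112, 0.994, 0.001, 0.001]
contact_force: [-0.1, -0.9, 7.5]
gripper_width: 22.1
```

Call:
{"method": "play_rows", "body": {
  "travel": [
    [0, 0, 0],
    [0, 0, 0],
    [0, 0, -0.01],
    [0, 0, -0.02],
    [0, 0, -0.03],
    [0, 0, -0.03],
    [0, 0, -0.022],
    [0, 0, 0],
    [0, 0, 0]
  ],
  "rotation": [
    [0, 0, 0],
    [0, 0, 0],
    [0, 0, 0],
    [0, 0, 0],
    [0, 0, 0],
    [0, 0, 0],
    [0, 0, 0],
    [0, 0, 0],
    [0, 0, 0]
  ],
  "grip": [0, 0, 0, 0, 0, 0, 0, 0, 0]
}}

```text
clock: 4.32
position: [444.8, 335.2, 177.8]
ee_rot: [-0.112, 0.994, 0.001, 0.001]
contact_force: [0.3, 0.1, -1.6]
gripper_width: 22.2
```

```bash
python3 - <<'E'
from h import *
from bench import arm,optics
s=arm.read_state(); print(s["position"],s["ee_rot"],s["contact_force"],s["gripper_width"],s["clock"])
w=optics.get_image("wrist"); H=w["hand_eye"]; print(H.round(3).tolist())
sd=optics.get_image("side")
for a,c,st in blobs(sd["image"],(0,150,80),(6,255,255),20): print(a,c,st)
v=np.hstack([w["image"],sd["image"][130:,60:300]][:1]); cv2.imwrite("pics/w2.png",np.hstack([w["image"],cv2.resize(sd["image"][170:330,80:200],(288,384))]))
step((447,50,175),8)
E
```

```text
[444.79985855 335.17207334 177.81171542] [-1.11999328e-01  9.93707251e-01  1.19769764e-03  7.84634187e-04] [ 0.30442532  0.14167891 -1.63340373] 22.24130291468121 4.3167
[[-0.001, -0.949, -0.317, 82.268], [1.0, -0.001, -0.0, 0.017], [-0.0, -0.317, 0.949, -142.952], [0.0, 0.0, 0.0, 1.0]]
137 [154.8 236.9] [150 228  10  20]
8 rows of [ 0.0075 -0.0347  0.0001] norm 0.0355
```

View pics/w2.png

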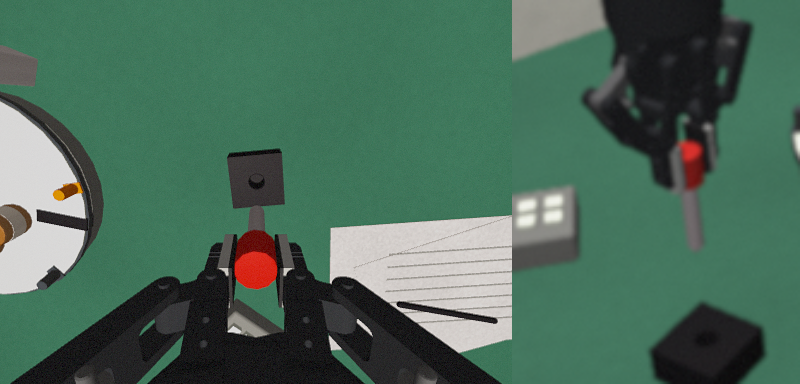

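Wrist view: the pin is held by its head between the pads, top at (256,270), and the stand is empty. In the side view the shank seems to lean a little, so I'll check it against perspective.

```bash
python3 - <<'E'
from h import *
from bench import optics
im=cv2.imread("pics/w2.png")
import pickle; d=pickle.load(open("d.pkl","rb"))["side"]
def pr(X): c=d["R"]@X+d["t"]; p=d["camera_matrix"]@c; return p[:2]/p[2]
for z in (120,150,178,190,204): print(z,pr(np.array([444.8,335.2,z])).round(1))
sd=optics.get_image("side")["image"][225:295,135:185].astype(int)
g=(abs(sd[...,2]-sd[...,1])<14)&(sd.sum(2)>180)
for r in range(15,68,3):
    x=np.where(g[r])[0]
    if len(x): print(r+225,x.min()+135,x.max()+135,len(x))
E
```

```text
120 [155.4 270.6]
150 [153.4 256.6]
178 [151.5 243. ]
190 [150.6 237. ]
204 [149.6 229.9]
240 147 164 7
243 147 160 6
246 148 151 4
249 146 157 7
252 151 157 7
255 152 157 6
258 152 157 6
261 152 158 7
264 153 158 6
267 153 159 7
270 154 159 6
273 154 158 5
```

The pin is upright to within a pixel. Carrying it to the guide.

Call:
{"method": "play_rows", "body": {
  "travel": [
    [0.0075, -0.0347, 0],
    [0.0075, -0.0347, 0],
    [0.0075, -0.0347, 0],
    [0.0075, -0.0347, 0],
    [0.0075, -0.0347, 0],
    [0.0075, -0.0347, 0],
    [0.0075, -0.0347, 0],
    [0.0055, -0.0247, 0],
    [0.002, -0.01, 0],
    [0, 0, 0],
    [0, 0, 0]
  ],
  "rotation": [
    [0, 0, 0],
    [0, 0, 0],
    [0, 0, 0],
    [0, 0, 0],
    [0, 0, 0],
    [0, 0, 0],
    [0, 0, 0],
    [0, 0, 0],
    [0, 0, 0],
    [0, 0, 0],
    [0, 0, 0]
  ],
  "grip": [0, 0, 0, 0, 0, 0, 0, 0, 0, 0, 0]
}}

```text
clock: 5.38
position: [448.0, 50.7, 175.7]
ee_rot: [-0.112, 0.994, -0.0, -0.001]
contact_force: [0.1, 0.5, -0.4]
gripper_width: 22.1
```

```bash
python3 - <<'E'
from h import *
from bench import arm,optics
s=arm.read_state(); print(s["position"],s["ee_rot"],s["contact_force"],s["gripper_width"],s["clock"])
w=optics.get_image("wrist"); sd=optics.get_image("side")
cv2.imwrite("pics/w3.png",np.hstack([w["image"],cv2.resize(sd["image"][140:300,220:340],(288,384))]))
R=Ro.from_quat(s["ee_rot"]).as_matrix();H=w["hand_eye"]
def pr(X):
    t=R.T@(np.array(X)-s["position"]); c=np.linalg.inv(H)@[*t,1]; p=w["camera_matrix"]@c[:3]; return (p[:2]/p[2]).round(1)
print("guide",pr((447,50,84)),"tip",pr([*s["position"][:2],s["position"][2]-61]), "yel",pr((384,60.3,88)))
for a,c,st in blobs(w["image"],(22,120,120),(35,255,255),20):print(a,c,st)
step((447,50,120),3)
E
```

```text
[447.98631976  50.66168393 175.6561921 ] [-1.11582774e-01  9.93754917e-01 -1.85341626e-04 -6.43692807e-04] [ 0.06333851  0.53318582 -0.4013421 ] 22.072034183814218 5.3833
guide [255.  196.7] tip [255.5 210.3] yel [283.5 131.7]
309 [285.  132.3] [275 120  21  25]
3 rows of [ 0.0005 -0.0004  0.0186] norm 0.0186
```

View pics/w3.png

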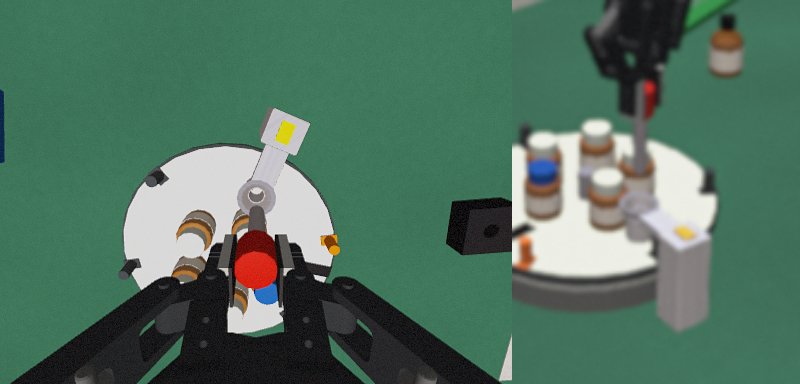

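The wrist view shows the funnel mouth at (256,197), within 1 px of where I predicted (255,197). Lowering now.

Call:
{"method": "play_rows", "body": {
  "travel": [
    [0.0005, 0, 0.012],
    [0.0005, 0, 0.012],
    [0, 0, 0.01],
    [0, 0, 0.008],
    [0, 0, 0.006],
    [0, 0, 0.006],
    [0, 0, 0.005],
    [0, 0, 0.004],
    [0, 0, 0]
  ],
  "rotation": [
    [0, 0, 0],
    [0, 0, 0],
    [0, 0, 0],
    [0, 0, 0],
    [0, 0, 0],
    [0, 0, 0],
    [0, 0, 0],
    [0, 0, 0],
    [0, 0, 0]
  ],
  "grip": [0, 0, 0, 0, 0, 0, 0, 0, 0]
}}

```text
clock: 6.23
position: [447.3, 50.8, 112.7]
ee_rot: [-0.112, 0.994, 0.0, -0.0]
contact_force: [0.7, 0.6, -1.1]
gripper_width: 22.2
```

Call:
{"method": "play_rows", "body": {
  "travel": [
    [0, 0, 0.003],
    [0, 0, 0.002],
    [0, 0, 0]
  ],
  "rotation": [
    [0, 0, 0],
    [0, 0, 0],
    [0, 0, 0]
  ],
  "grip": [0, 0, 0]
}}

```text
clock: 6.48
position: [447.4, 50.7, 108.2]
ee_rot: [-0.112, 0.994, 0.0, 0.0]
contact_force: [1.0, -0.2, -1.4]
gripper_width: 22.2
```

Call:
{"method": "play_rows", "body": {
  "travel": [
    [0, 0, 0.0015],
    [0, 0, 0]
  ],
  "rotation": [
    [0, 0, 0],
    [0, 0, 0]
  ],
  "grip": [0, 0]
}}

```text
clock: 6.65
position: [447.4, 50.7, 106.8]
ee_rot: [-0.112, 0.994, 0.0, 0.0]
contact_force: [1.4, 0.1, -2.4]
gripper_width: 21.8
```

Tip is about 1–2 mm above the table. Releasing, then raising.

Call:
{"method": "play_rows", "body": {
  "travel": [
    [0, 0, 0],
    [0, 0, 0],
    [0, 0, 0],
    [0, 0, 0],
    [0, 0, -0.02],
    [0, 0, -0.035],
    [0, 0, -0.035],
    [0, 0, -0.02],
    [0, 0, 0],
    [0, 0, 0]
  ],
  "rotation": [
    [0, 0, 0],
    [0, 0, 0],
    [0, 0, 0],
    [0, 0, 0],
    [0, 0, 0],
    [0, 0, 0],
    [0, 0, 0],
    [0, 0, 0],
    [0, 0, 0],
    [0, 0, 0]
  ],
  "grip": [0.7, 0.7, 0.7, 0.7, 0.7, 0.7, 0.7, 0.7, 0.7, 0.7]
}}

```text
clock: 7.48
position: [447.4, 50.9, 217.9]
ee_rot: [-0.112, 0.994, 0.001, 0.001]
contact_force: [-0.2, 0.5, -0.0]
gripper_width: 59.8
```

```bash
python3 - <<'E'
from h import *
from bench import arm,optics
import pickle
s=arm.read_state(); print(s["position"],s["ee_rot"],s["contact_force"],s["gripper_width"],s["clock"])
d0=pickle.load(open("d.pkl","rb"))["side"]
sd=optics.get_image("side")
for a,c,st in blobs(sd["image"],(0,150,80),(6,255,255),20): print(a,c,st)
def pr(X): c=sd["R"]@X+sd["t"]; p=sd["camera_matrix"]@c; return p[:2]/p[2]
for z in (58+30,84+30,58+44,84+44,115): print(z,pr(np.array([447,50,z])).round(1))
cv2.imwrite("pics/s4.png",cv2.resize(sd["image"][140:290,180:380],None,fx=3,fy=3))
# posts in first top image
d=pickle.load(open("d.pkl","rb"))["top"]; ax=np.array([531,35.5])
m=cv2.inRange(cv2.cvtColor(d["image"],cv2.COLOR_BGR2HSV),(0,0,0),(180,255,75)); m[:145]=0;m[262:]=0;m[:,:190]=0;m[:,305:]=0
n,_,st,c=cv2.connectedComponentsWithStats(m)
for i in range(1,n):
    if st[i,4]>8:
        p=ray(d,*c[i],58)[:2]-ax; print("dark",st[i,4],c[i].round(1),np.hypot(*p).round(1),np.degrees(np.arctan2(p[1],p[0])).round(1))
E
```

```text
[447.43537814  50.94879364 217.88207691] [-1.12066661e-01  9.93699565e-01  7.07909195e-04  1.31795277e-03] [-0.24812191  0.49324413 -0.0469264 ] 59.76612726242523 7.4833
124 [272.7 211.3] [268 205  10  14]
88 [273.2 222.3]
114 [273.3 211.8]
102 [273.3 216.6]
128 [273.4 206. ]
115 [273.3 211.4]
dark 24 [254.4 157.8] 114.2 -8.9
dark 26 [210.3 173.5] 115.8 50.8
dark 22 [290.  187.5] 113.1 -68.8
dark 112 [207.3 203.1] 95.7 89.7
dark 27 [282.9 233.7] 114.2 -128.6
```

View pics/s4.png

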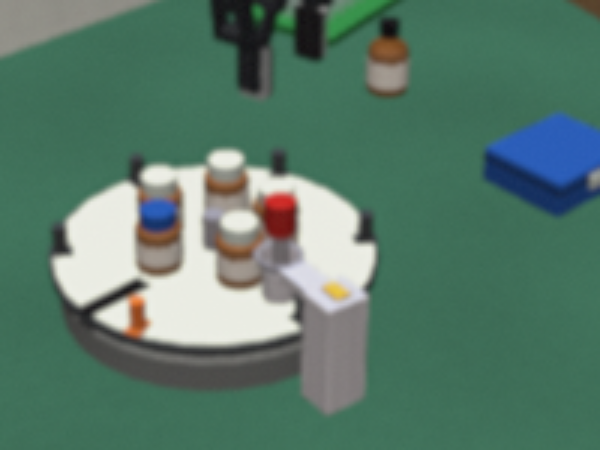

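Side crop: the pin stands upright in the funnel. Its head centroid is at row 211.3 against a predicted 211.4–211.8 for tip height 44, so it has not dropped. By the images the turn needed is about 80.7°. The post at −69° should lock near +12°.

```bash
python3 - <<'E'
from h import *
from bench import arm
s=arm.read_state(); q=(Ro.from_quat(s["ee_rot"])*Ro.from_rotvec([0,0,-0.141])).as_quat()
print(Ro.from_quat(q).as_matrix().round(3))
step((544,-82.5,218),5,q=q); step((544,-82.5,54),6,(544,-82.5,218),q)
E
```

```text
[[-0.934 -0.357 -0.001]
 [-0.357  0.934  0.   ]
 [ 0.     0.001 -1.   ]]
5 rows of [-0.0087 -0.0318 -0.0003] norm 0.033
6 rows of [-0.     -0.      0.0273] norm 0.0273
```

Call:
{"method": "play_rows", "body": {
  "travel": [
    [0, 0, 0],
    [0, 0, 0],
    [-0.0087, -0.0318, 0],
    [-0.0087, -0.0318, 0],
    [-0.0087, -0.0318, 0],
    [-0.0087, -0.0318, 0],
    [-0.0087, -0.0318, 0],
    [0, 0, 0.025],
    [0, 0, 0.035],
    [0, 0, 0.025],
    [0, 0, 0],
    [0, 0, 0]
  ],
  "rotation": [
    [0, 0, -0.0705],
    [0, 0, -0.0705],
    [0, 0, 0],
    [0, 0, 0],
    [0, 0, 0],
    [0, 0, 0],
    [0, 0, 0],
    [0, 0, 0],
    [0, 0, 0],
    [0, 0, 0],
    [0, 0, 0],
    [0, 0, 0]
  ],
  "grip": [0.5, 0.2, 0, 0, 0, 0, 0, 0, 0, 0, 0, 0]
}}

```text
clock: 8.53
position: [543.2, -82.6, 129.6]
ee_rot: [-0.182, 0.983, -0.0, -0.003]
contact_force: [-0.1, -0.6, 1.3]
gripper_width: -0.1
```

Call:
{"method": "play_rows", "body": {
  "travel": [
    [0, 0, 0.025],
    [0, 0, 0.025],
    [0, 0, 0.015],
    [0, 0, 0.01],
    [0, 0, 0.004],
    [0, 0, 0]
  ],
  "rotation": [
    [0, 0, 0],
    [0, 0, 0],
    [0, 0, 0],
    [0, 0, 0],
    [0, 0, 0],
    [0, 0, 0]
  ],
  "grip": [0, 0, 0, 0, 0, 0]
}}

```text
clock: 9.03
position: [545.2, -82.1, 53.2]
ee_rot: [-0.182, 0.983, -0.0, 0.0]
contact_force: [-0.2, -0.5, 0.6]
gripper_width: 0.4
```

```bash
python3 - <<'E'
from h import *
from bench import arm,optics
s=arm.read_state(); print(s["position"],s["ee_rot"],s["contact_force"],s["gripper_width"],s["clock"])
w=optics.get_image("wrist"); t=optics.get_image("top")
cv2.imwrite("pics/w5.png",np.hstack([w["image"],cv2.resize(t["image"][140:284,190:298],(288,384))]))
E
```

```text
[545.24367942 -82.07635385  53.22271301] [-1.82198254e-01  9.83261761e-01 -1.52426114e-04  2.85352070e-04] [-0.22449278 -0.51122454  0.60000456] 0.3547126375707755 9.0333
```

View pics/w5.png

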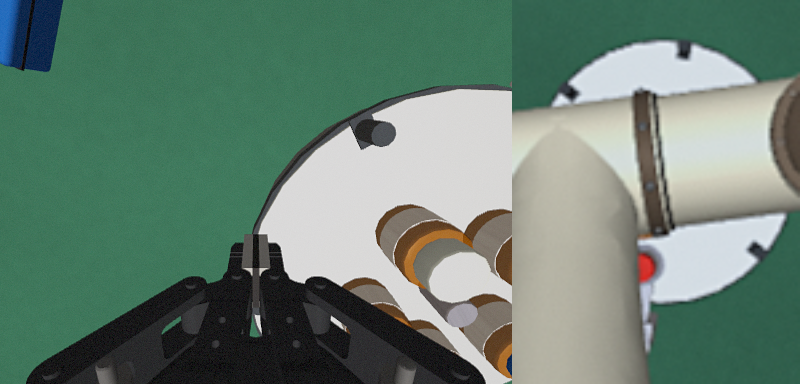

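Wrist view looks behind the push direction: the −129° post is at (375,132), and the fingers are shut at the rim with clear space around. In the top view the arm hides most of the table. Moving forward to contact, then along the arc.

Call:
{"method": "play_rows", "body": {
  "travel": [
    [-0.002, 0, 0],
    [-0.002, 0, 0],
    [-0.002, 0, 0],
    [-0.002, 0, 0],
    [-0.002, 0, 0]
  ],
  "rotation": [
    [0, 0, 0],
    [0, 0, 0],
    [0, 0, 0],
    [0, 0, 0],
    [0, 0, 0]
  ],
  "grip": [0, 0, 0, 0, 0]
}}

```text
clock: 9.55
position: [554.4, -78.6, 53.1]
ee_rot: [-0.182, 0.983, -0.0, 0.0]
contact_force: [-0.5, 0.4, -0.1]
gripper_width: -0.1
```

Call:
{"method": "play_rows", "body": {
  "travel": [
    [-0.002, -0.0003, 0],
    [-0.002, -0.0003, 0],
    [-0.002, -0.0003, 0],
    [-0.002, -0.0003, 0],
    [-0.002, -0.0003, 0],
    [-0.002, -0.0003, 0]
  ],
  "rotation": [
    [0, 0, -0.0175],
    [0, 0, -0.0175],
    [0, 0, -0.0175],
    [0, 0, -0.0175],
    [0, 0, -0.0175],
    [0, 0, -0.0175]
  ],
  "grip": [0, 0, 0, 0, 0, 0]
}}

```text
clock: 10.05
position: [565.2, -75.9, 52.6]
ee_rot: [-0.234, 0.972, 0.0, -0.001]
contact_force: [-2.6, -2.4, 0.7]
gripper_width: 0.1
```

Call:
{"method": "play_rows", "body": {
  "travel": [
    [-0.002, -0.0003, 0],
    [-0.002, -0.0003, 0],
    [-0.002, -0.0003, 0],
    [-0.002, -0.0003, 0],
    [-0.002, -0.0003, 0],
    [-0.002, -0.0003, 0],
    [-0.002, -0.0003, 0],
    [-0.002, -0.0003, 0],
    [-0.002, -0.0003, 0],
    [-0.002, -0.0003, 0],
    [-0.002, -0.0003, 0],
    [-0.002, -0.0003, 0]
  ],
  "rotation": [
    [0, 0, -0.0175],
    [0, 0, -0.0175],
    [0, 0, -0.0175],
    [0, 0, -0.0175],
    [0, 0, -0.0175],
    [0, 0, -0.0175],
    [0, 0, -0.0175],
    [0, 0, -0.0175],
    [0, 0, -0.0175],
    [0, 0, -0.0175],
    [0, 0, -0.0175],
    [0, 0, -0.0175]
  ],
  "grip": [0, 0, 0, 0, 0, 0, 0, 0, 0, 0, 0, 0]
}}

```text
clock: 11.05
position: [588.1, -65.6, 52.8]
ee_rot: [-0.335, 0.942, 0.0, 0.0]
contact_force: [-1.2, -2.6, -0.6]
gripper_width: -0.4
```

```bash
cat >> h.py <<'E'
AX=np.array([531,35.5])
def status():
    from bench import arm,optics
    s=arm.read_state(); p=s["position"][:2]-AX
    R=Ro.from_quat(s["ee_rot"]).as_matrix()
    print("r",np.hypot(*p).round(1),"ang",np.degrees(np.arctan2(p[1],p[0])).round(1),"push dir",np.degrees(np.arctan2(-R[1,0],-R[0,0])).round(1),"z",s["position"][2].round(1),"F",(R.T@s["contact_force"]).round(1),"t",s["clock"])
    t=optics.get_image("top"); sd=optics.get_image("side")
    for nm,im in(("top",t),("side",sd)):
        m=blobs(im["image"],(7,150,120),(20,255,255),4,(190,140,305,265) if nm=="top" else (195,170,320,270)); 
        for a,c,st in m:
            q=ray(im,*c,60)[:2]-AX; rr=np.hypot(*q)
            if 105<rr<128: print(nm,"orange",a,c,rr.round(1),np.degrees(np.arctan2(q[1],q[0])).round(1))
        m=blobs(im["image"],(105,150,60),(125,255,255),4,(190,140,305,265) if nm=="top" else (195,170,320,270))
        for a,c,st in m:
            q=ray(im,*c,94 if nm=="top" else 90)[:2]-AX; print(nm,"blue",a,np.hypot(*q).round(1),np.degrees(np.arctan2(q[1],q[0])).round(1))
    for a,c,st in blobs(sd["image"],(0,150,80),(6,255,255),20,(255,190,290,235))[:1]: print("pin head",a,c,st,"(211.3 up)")
    return t,sd
E
python3 -c "
from h import *; status()"
```

```text
r 116.1 ang -60.6 push dir 39.1 z 52.8 F [ 2.6 -1.3  0.6] t 11.05
top blue 17 39.4 96.8
side orange 38 [239.5 248.3] 126.0 126.5
side blue 80 52.4 96.8
pin head 129 [270.9 211.6] [265 205  12  15] (211.3 up)
```

Call:
{"method": "play_rows", "body": {
  "travel": [
    [-0.002, -0.0003, 0],
    [-0.002, -0.0003, 0],
    [-0.002, -0.0003, 0],
    [-0.002, -0.0003, 0],
    [-0.002, -0.0003, 0],
    [-0.002, -0.0003, 0],
    [-0.002, -0.0003, 0],
    [-0.002, -0.0003, 0],
    [-0.002, -0.0003, 0],
    [-0.002, -0.0003, 0],
    [-0.002, -0.0003, 0],
    [-0.002, -0.0003, 0]
  ],
  "rotation": [
    [0, 0, -0.0175],
    [0, 0, -0.0175],
    [0, 0, -0.0175],
    [0, 0, -0.0175],
    [0, 0, -0.0175],
    [0, 0, -0.0175],
    [0, 0, -0.0175],
    [0, 0, -0.0175],
    [0, 0, -0.0175],
    [0, 0, -0.0175],
    [0, 0, -0.0175],
    [0, 0, -0.0175]
  ],
  "grip": [0, 0, 0, 0, 0, 0, 0, 0, 0, 0, 0, 0]
}}

```text
clock: 12.15
position: [607.9, -51.3, 53.0]
ee_rot: [-0.432, 0.902, -0.0, 0.0]
contact_force: [0.3, -4.4, -0.0]
gripper_width: 0.6
```

Call:
{"method": "play_rows", "body": {
  "travel": [
    [-0.002, -0.0003, 0],
    [-0.002, -0.0003, 0],
    [-0.002, -0.0003, 0],
    [-0.002, -0.0003, 0],
    [-0.002, -0.0003, 0],
    [-0.002, -0.0003, 0],
    [-0.002, -0.0003, 0],
    [-0.002, -0.0003, 0],
    [-0.002, -0.0003, 0],
    [-0.002, -0.0003, 0],
    [-0.002, -0.0003, 0],
    [-0.002, -0.0003, 0]
  ],
  "rotation": [
    [0, 0, -0.0175],
    [0, 0, -0.0175],
    [0, 0, -0.0175],
    [0, 0, -0.0175],
    [0, 0, -0.0175],
    [0, 0, -0.0175],
    [0, 0, -0.0175],
    [0, 0, -0.0175],
    [0, 0, -0.0175],
    [0, 0, -0.0175],
    [0, 0, -0.0175],
    [0, 0, -0.0175]
  ],
  "grip": [0, 0, 0, 0, 0, 0, 0, 0, 0, 0, 0, 0]
}}

```text
clock: 13.15
position: [623.9, -33.3, 52.9]
ee_rot: [-0.524, 0.852, -0.0, 0.0]
contact_force: [-0.3, -3.5, 0.7]
gripper_width: 0.2
```

Call:
{"method": "play_rows", "body": {
  "travel": [
    [-0.002, -0.0003, 0],
    [-0.002, -0.0003, 0],
    [-0.002, -0.0003, 0],
    [-0.002, -0.0003, 0],
    [-0.002, -0.0003, 0],
    [-0.002, -0.0003, 0],
    [-0.002, -0.0003, 0],
    [-0.002, -0.0003, 0],
    [-0.002, -0.0003, 0],
    [-0.002, -0.0003, 0],
    [-0.002, -0.0003, 0],
    [-0.002, -0.0003, 0]
  ],
  "rotation": [
    [0, 0, -0.0175],
    [0, 0, -0.0175],
    [0, 0, -0.0175],
    [0, 0, -0.0175],
    [0, 0, -0.0175],
    [0, 0, -0.0175],
    [0, 0, -0.0175],
    [0, 0, -0.0175],
    [0, 0, -0.0175],
    [0, 0, -0.0175],
    [0, 0, -0.0175],
    [0, 0, -0.0175]
  ],
  "grip": [0, 0, 0, 0, 0, 0, 0, 0, 0, 0, 0, 0]
}}

```text
clock: 14.15
position: [635.9, -12.3, 52.8]
ee_rot: [-0.61, 0.792, -0.0, 0.0]
contact_force: [1.2, -3.7, 0.9]
gripper_width: 0.5
```

```bash
python3 -c "
from h import *; t,sd=status(); cv2.imwrite('pics/c6.png',np.hstack([cv2.resize(t['image'][140:284,190:298],(360,480)),cv2.resize(sd['image'][170:290,180:280],(400,480))]))"
```

```text
r 115.3 ang -24.5 push dir 75.2 z 52.8 F [ 3.3 -2.1 -0.9] t 14.15
top orange 23 [230.5 248.1] 113.9 161.1
top blue 97 47.4 129.1
side orange 45 [274.2 245.3] 124.0 159.7
side blue 82 51.9 129.2
pin head 129 [271.  212.3] [266 206  11  14] (211.3 up)
```

View pics/c6.png

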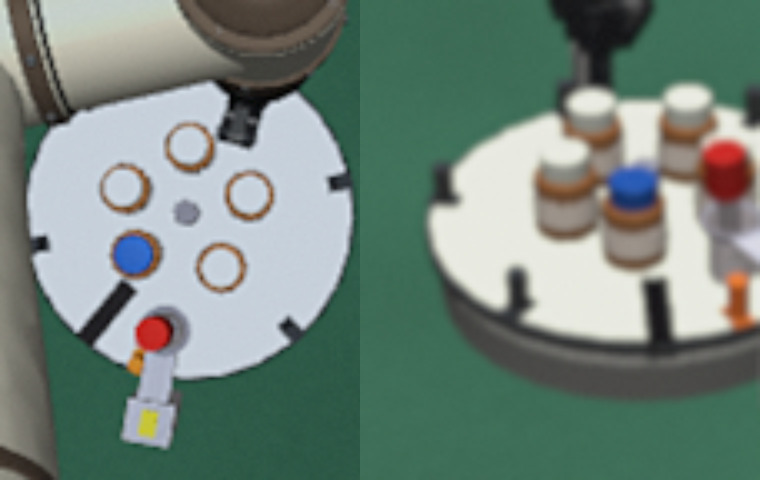

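The slot is coming round: in the top crop it runs (130,285)→(85,340), and the pin is still up. Measuring the slot's remaining angle directly.

```bash
python3 - <<'E'
from h import *
from bench import optics
d=optics.get_image("top")
m=cv2.inRange(cv2.cvtColor(d["image"],cv2.COLOR_BGR2HSV),(0,0,0),(180,255,75)); m[:145]=0;m[262:]=0;m[:,:200]=0;m[:,305:]=0
n,_,st,c=cv2.connectedComponentsWithStats(m)
for i in range(1,n):
    if st[i,4]>8:
        for z in(44,60):
            p=ray(d,*c[i],z)[:2]-AX; print(z,st[i,4],c[i].round(1),np.hypot(*p).round(1),np.degrees(np.arctan2(p[1],p[0])).round(1))
E
```

```text
44 111 [267.  147.4] 149.6 -18.9
60 111 [267.  147.4] 146.7 -19.2
44 441 [268.3 164.5] 111.5 -27.9
60 441 [268.3 164.5] 109.5 -28.3
44 141 [204.3 168.2] 138.7 50.8
60 141 [204.3 168.2] 135.3 50.7
44 28 [291.9 193.6] 114.5 -76.5
60 28 [291.9 193.6] 113.1 -76.8
44 15 [201.5 212.9] 114.4 102.0
60 15 [201.5 212.9] 111.5 102.3
44 123 [220.3 234.5] 99.6 140.0
60 123 [220.3 234.5] 97.6 140.5
44 28 [277.7 238.9] 115.0 -137.7
60 28 [277.7 238.9] 113.7 -137.6
44 16 [249.5 253.5] 122.0 -176.0
60 16 [249.5 253.5] 120.3 -175.6
```

Call:
{"method": "play_rows", "body": {
  "travel": [
    [-0.002, -0.0003, 0],
    [-0.002, -0.0003, 0],
    [-0.002, -0.0003, 0],
    [-0.002, -0.0003, 0],
    [-0.002, -0.0003, 0],
    [-0.002, -0.0003, 0],
    [-0.002, -0.0003, 0],
    [-0.002, -0.0003, 0],
    [-0.002, -0.0003, 0],
    [-0.002, -0.0003, 0],
    [-0.002, -0.0003, 0],
    [-0.002, -0.0003, 0]
  ],
  "rotation": [
    [0, 0, -0.0175],
    [0, 0, -0.0175],
    [0, 0, -0.0175],
    [0, 0, -0.0175],
    [0, 0, -0.0175],
    [0, 0, -0.0175],
    [0, 0, -0.0175],
    [0, 0, -0.0175],
    [0, 0, -0.0175],
    [0, 0, -0.0175],
    [0, 0, -0.0175],
    [0, 0, -0.0175]
  ],
  "grip": [0, 0, 0, 0, 0, 0, 0, 0, 0, 0, 0, 0]
}}

```text
clock: 15.3
position: [643.3, 10.8, 52.8]
ee_rot: [-0.69, 0.724, -0.0, 0.0]
contact_force: [0.9, -3.2, -1.5]
gripper_width: 0.1
```

The slot was at 140.0° before that call, with 12° added since. About 18° remain, so one more full call and then short ones.

Call:
{"method": "play_rows", "body": {
  "travel": [
    [-0.002, -0.0003, 0],
    [-0.002, -0.0003, 0],
    [-0.002, -0.0003, 0],
    [-0.002, -0.0003, 0],
    [-0.002, -0.0003, 0],
    [-0.002, -0.0003, 0],
    [-0.002, -0.0003, 0],
    [-0.002, -0.0003, 0],
    [-0.002, -0.0003, 0],
    [-0.002, -0.0003, 0],
    [-0.002, -0.0003, 0]
  ],
  "rotation": [
    [0, 0, -0.0175],
    [0, 0, -0.0175],
    [0, 0, -0.0175],
    [0, 0, -0.0175],
    [0, 0, -0.0175],
    [0, 0, -0.0175],
    [0, 0, -0.0175],
    [0, 0, -0.0175],
    [0, 0, -0.0175],
    [0, 0, -0.0175],
    [0, 0, -0.0175]
  ],
  "grip": [0, 0, 0, 0, 0, 0, 0, 0, 0, 0, 0]
}}

```text
clock: 16.22
position: [646.0, 33.0, 53.0]
ee_rot: [0.756, -0.654, 0.0, -0.0]
contact_force: [1.7, -2.4, -1.0]
gripper_width: -0.0
```

```bash
python3 -c "
from h import *; status()"
```

```text
r 115.1 ang -1.3 push dir 98.3 z 53.0 F [ 2.7 -1.4  1. ] t 16.2167
top orange 28 [250.2 250.9] 114.2 -174.5
top blue 96 47.1 152.4
side blue 86 50.8 150.8
pin head 130 [271.  211.9] [265 206  12  14] (211.3 up)
```

Call:
{"method": "play_rows", "body": {
  "travel": [
    [-0.002, -0.0003, 0],
    [-0.002, -0.0003, 0],
    [-0.002, -0.0003, 0]
  ],
  "rotation": [
    [0, 0, -0.0175],
    [0, 0, -0.0175],
    [0, 0, -0.0175]
  ],
  "grip": [0, 0, 0]
}}

```text
clock: 16.57
position: [645.8, 38.9, 53.1]
ee_rot: [0.773, -0.634, 0.0, -0.0]
contact_force: [0.5, -2.8, -0.5]
gripper_width: -0.1
```

Call:
{"method": "play_rows", "body": {
  "travel": [
    [-0.002, -0.0003, 0]
  ],
  "rotation": [
    [0, 0, -0.0175]
  ],
  "grip": [0]
}}

```text
clock: 16.65
position: [645.8, 41.0, 53.0]
ee_rot: [0.779, -0.627, 0.0, -0.0]
contact_force: [1.2, -2.0, 0.2]
gripper_width: 0.1
```

```bash
python3 -c "
from h import *; status()"
```

```text
r 114.9 ang 2.7 push dir 102.3 z 53.0 F [ 2.3 -0.8 -0.2] t 16.65
top orange 29 [253.6 250.3] 113.7 -170.4
top blue 93 47.0 156.4
side blue 84 50.9 154.3
pin head 131 [271.8 212.9] [266 206  12  15] (211.3 up)
```

Call:
{"method": "play_rows", "body": {
  "travel": [
    [-0.002, -0.0003, 0]
  ],
  "rotation": [
    [0, 0, -0.0175]
  ],
  "grip": [0]
}}

```text
clock: 16.83
position: [645.4, 42.8, 53.0]
ee_rot: [0.784, -0.621, 0.0, -0.0]
contact_force: [0.9, -1.8, 0.4]
gripper_width: 0.1
```

```bash
python3 -c "
from h import *; status()"
```

```text
r 114.7 ang 3.6 push dir 103.2 z 53.0 F [ 2.  -0.5 -0.4] t 16.8333
top orange 27 [254.3 250.2] 113.7 -169.5
top blue 94 46.6 157.5
side blue 85 50.7 155.1
pin head 120 [273.9 216.3] [269 209  10  16] (211.3 up)
```

The pin head has fallen 5 px, about 13 mm. Stopping the push and checking before backing off.

Call:
{"method": "play_rows", "body": {
  "travel": [
    [0, 0, 0],
    [0, 0, 0],
    [0, 0, 0]
  ],
  "rotation": [
    [0, 0, 0],
    [0, 0, 0],
    [0, 0, 0]
  ],
  "grip": [0, 0, 0]
}}

```text
clock: 17.18
position: [644.8, 42.9, 52.5]
ee_rot: [0.784, -0.621, -0.001, 0.0]
contact_force: [-0.2, 1.0, -0.2]
gripper_width: 0.4
```

```bash
python3 -c "
from h import *; status()"
```

```text
r 114.1 ang 3.7 push dir 103.2 z 52.5 F [-1.1 -0.1  0.2] t 17.1833
top orange 27 [254.5 250.3] 114.1 -169.3
top blue 96 46.6 158.1
side blue 84 50.8 155.3
pin head 120 [273.9 216.3] [269 209  10  16] (211.3 up)
```

Call:
{"method": "play_rows", "body": {
  "travel": [
    [0.003, 0, 0],
    [0.006, 0, 0],
    [0.006, 0, 0],
    [0, 0, -0.02],
    [0, 0, -0.035],
    [0, 0, -0.035],
    [0, 0, -0.035],
    [0, 0, -0.03],
    [0, 0, 0],
    [0, 0, 0],
    [0, 0, 0]
  ],
  "rotation": [
    [0, 0, 0],
    [0, 0, 0],
    [0, 0, 0],
    [0, 0, 0],
    [0, 0, 0],
    [0, 0, 0],
    [0, 0, 0],
    [0, 0, 0],
    [0, 0, 0],
    [0, 0, 0],
    [0, 0, 0]
  ],
  "grip": [0, 0, 0, 0, 0, 0, 0, 0, 0, 0, 0]
}}

```text
clock: 18.2
position: [648.3, 27.7, 207.3]
ee_rot: [0.783, -0.622, -0.001, 0.0]
contact_force: [0.7, -0.5, -0.5]
gripper_width: -0.1
```

```bash
python3 -c "
from h import *; t,sd=status(); cv2.imwrite('pics/c7.png',np.hstack([cv2.resize(t['image'][140:284,190:298],(360,480)),cv2.resize(sd['image'][170:290,220:320],(400,480))]))"
```

```text
r 117.5 ang -3.8 push dir 103.1 z 207.3 F [ 0.6 -0.5  0.5] t 18.2
top orange 26 [254.5 250.3] 114.1 -169.3
top blue 96 46.6 158.1
side blue 83 50.7 155.1
pin head 120 [273.9 216.3] [270 209   9  16] (211.3 up)
```

View pics/c7.png

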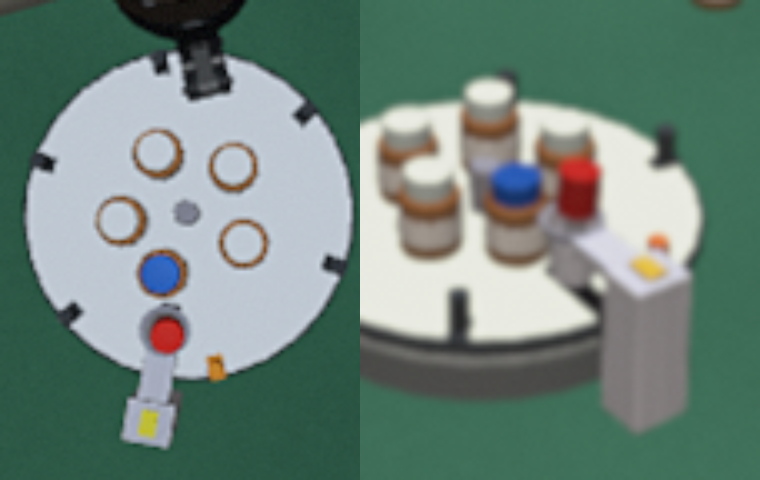

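The pictures show the head sitting just above the funnel at (575,190), the slot beneath it, the blue jar at the front and the gripper clear. Handing in.

```bash
python3 -c "
from bench import workorder; print(workorder.job_done())"
```

```text
the job is handed in; nothing more can be done
None
```

The job is done and handed in at about 18 s on the robot clock: the pin is home in the slot and the blue-capped jar is at the front. No verdict was reported.

- **Pin placed:** I gripped it by the head and lowered it into the funnel. I let it go about 1–2 mm above the turntable, and the side view then showed it standing upright and not yet dropped.
- **Turntable turned:** I pushed a dark rim post round by about 80° at about 24 mm/s. The readings at the end of each push stayed under 5 N. The pin dropped, and I stopped and backed off.
- **Last checks:**
  - In the side view, the pin's head is 5 px lower, against 5–5.6 px expected for the 14 mm drop, and it did not change after I let go.
  - The blue cap is about 46 mm towards the front, where at least 40 mm is required.
  - The gripper is clear at 207 mm height.
- **Lock found by picture:** I saw the drop in the camera rather than feeling a force rise, because I stopped before any. I did not push further to test the lock.
- **One disagreement:** the two cameras differed by about 3° and 4 mm on the blue cap's position.
- **Bystanders:** the arm never worked near the slide box, oil bottle or counter, but I did not measure them again at the end.

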